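# Drive the wax puck out of the mould into its tin

## Robot

A 7-joint arm with a two-finger parallel gripper is mounted at the origin on the work surface. World frame = base frame: x ahead of the robot, y to its left, z up, the work surface at z = 0. Lengths are in m, angles in rad, forces in N, time in s.
With the tool pointing down it reaches from about 0.4 to 0.9 m from the base axis. Payload 5.6 kg.
Tool frame: the origin (TCP) lies at the very end of the fingers, on their centre line; the grasp point (between the pads) lies behind it (arm.hold_point_z is the z of the grasp point in the tool frame, in m); z points along the fingers, x is the direction in which the jaws open and shut, and the axes are right-handed (so a half turn about z gives the same grasp; the last joint's range is limited). The gripper opens to 92 mm and grips with 3 to 60 N. Pads are 20 mm wide; open, the fingers measure 128 mm over their backs; the gripper's body (75 mm by 189 mm) begins 69 mm behind the grasp point.
Start: joints at [1.188, 0.468, -0.012, 1.603, 0.006, 1.071, -0.056], TCP at [0.217, -0.613, 0.215] pointing down, gripper open.
Joint ranges: [-2.53, 2.53], [-0.31, 2.02], [-1.57, 1.55], [0.28, 2.44], [-1.29, 4.43], [0.15, 1.84], [-2.92, 2.92]. Speed limits (rad/s): [2.57, 2.57, 3.14, 3.14, 3.14, 3.14, 3.14].

## Interface

Orientations are given as [roll, pitch, yaw] about the fixed x, y, z axes, in that order (R = Rz(yaw) Ry(pitch) Rx(roll)).
In Python, from rig import arm, viewer, ticket gives the robot as it stands.
- The arm moves only by the tool apply_moves, never from a script. Its argument "targets" is a list that holds one entry, the list of rows, each a list of 7 numbers: the shift along the tool's x, y, z in cm, then the turn, a rotation vector about the tool's x, y, z in rad, then the gripper command: -1 is shut, 1 is fully open, values between are in proportion. In form: [[[x, y, z, rx, ry, rz, fingers], ...]]. A call has 1 to 12 rows; each row is the pose to reach, as a shift and turn from the pose measured when the call began, along the tool's axes at that moment; what a row does not reach only later rows make up. A row lasts 1/12 s, in which the tool goes at most 41.7 mm and 7.16 degrees, less where a joint would pass 70% of its speed; a pose out of reach is approached as far as the arm can. A call with a gripper value outside its range is refused whole. The fingers move at their own pace and stop on an object; "grip_force" is the grip in N (left out, the last holds). Time passes only in rows, so rows that repeat a pose let the fingers close. It gives the time, the measured TCP pose, the force and the opening at its end, in the units of the state.
- arm.observe(): the state, without advancing time (a new reading comes with each control period).
- viewer.camera(name): name is "side" or "top"; returns the picture (480x640x3 uint8, red, green, blue); there is no depth.
- viewer.camera_info(name): a dict with "fx", "fy", "cx", "cy" (pixels), "R" (3x3) and "t" (3): a world point X has camera coordinates R X + t. Camera axes: x right, y down, z forward; pixel columns grow to the right and rows downward; lengths in m; the calibration is good to about 2 mm. A picture is of the moment at which its call begins. camera_info takes no time and is no camera call.
- ticket.hand_in(): hands the job in, once; it reports no verdict.
The state is a dict: "clock": time; "qpos": joint angles; "dq": joint speeds; "effort": joint torques, N m; "tcp_pos": TCP position; "ee_rot": TCP orientation; "wrist_force": force on the tool from outside, world axes, zero at the start; "moment": the same for the moment, N m; "gripper_width": finger opening in m.
Only numpy, scipy, OpenCV 4.12 (cv2) and the standard library are available. Lean on these libraries where they do the work, as an engineer would, in place of code of your own. Each camera call takes 0.05 s, during which the arm holds its last target. There are 200 camera calls.

## Task

Take the red-handled drift rod from its rack and with it push the wax puck, stuck in the bore of the mould stand, down and out of the bore into the gold tin below. Press the puck firmly down on the tin's floor with the rod, past the give of the sprung seat under the tin, so that the sticky dot takes hold; do not bruise the wax or force the rod against the mould. Then stand the rod back upright in its rack, let go, and leave the other things on the table alone.

Things in the scene. Friction and masses are not known exactly. Their poses are not given: they have to be found in the camera images.
- stand: Fixed demoulding stand: grey base plate 110 x 130 x 8 mm, two steel cheeks on its +y and -y sides, and on them an aluminium mould block 90 x 114 mm, 45 mm thick (underside 61 mm, top 106 mm above the table). A vertical round bore, 45 mm diameter with a 3 mm chamfer at the mouth, goes right through the block. Origin: centre of the base's underside, on the bore's axis; z up.
- bore_mouth (a point): Centre of the bore's upper mouth, in the plane of the mould block's top, 106 mm above the table.
- bore_exit (a point): Centre of the bore's lower end, in the plane of the mould block's underside, 61 mm above the table. Just above it three brass spring plungers grip the puck: pushing it down takes 5 to 14 N (differs from run to run) until its top is some 10 mm above this point; then it comes free and drops a few mm into the tin.
- puck: Cream wax puck stuck in the bore, 42 mm diameter, 30 mm high, 30 to 50 g. Origin: centre of its underside; z up. Its top starts 6 to 12 mm below the bore's mouth. A sticky dot on the tin's floor takes hold of it only if it is pushed down there with more than 9 N for half a second; 11 to 16 N is right. The wax bruises if the rod pushes on it with more than 22 N.
- tin: Open gold tin, 58 mm outer, 52 mm inner diameter, 36 mm high, bottom 3 mm thick, standing loose straight under the bore, between four brass pins, on a sprung seat 20 mm above the table (its rim is then 5 mm below the mould block). Origin: centre of its underside; z up. Pressed down with 1 to 4 N it sinks, by 2 to 11 mm (differs from run to run, not to be seen), onto a firm stop; it rises again.
- rod: Drift rod, 135 mm long, 0.22 kg, standing upright in its rack: round brass foot, 39 mm diameter, 12 mm thick, at the lower end; steel shaft, 16 mm diameter; square red handle on top, 26 x 26 mm (sides along the rod's x and y), 85 to 135 mm above the foot's underside. Origin: centre of the foot's underside; z along the rod to the handle.
- rod_grip (a point): Middle of the drift rod's red handle, on the rod's axis, 110 mm above the foot's underside: where to grip it.
- rack: Fixed dark wooden rack block, 80 x 80 mm, 26 mm high, with one round blind hole in its top, 46 mm diameter, 20 mm deep, with a 3 mm chamfer, in which the drift rod stands. Origin: centre of its underside; z up.
- rack_floor (a point): Centre of the floor of the rack's hole, 6 mm above the table; the middle of the rod's foot belongs here.
- candle_a: Bystander, not to be disturbed: finished candle in a gold tin, 58 mm diameter, 36 mm high. Origin: centre of its underside.
- candle_b: Bystander, not to be disturbed: finished candle in a gold tin, 58 mm diameter, 36 mm high. Origin: centre of its underside.
- empty_tin: Bystander, not to be disturbed: empty gold tin standing apart, 58 mm diameter, 36 mm high. Origin: centre of its underside.
- oil_bottle: Bystander, not to be disturbed: amber glass bottle, 44 mm diameter, 100 mm high. Origin: centre of its underside.
- spare_puck: Bystander, not to be disturbed: pink wax puck, 42 mm diameter, 30 mm high. Origin: centre of its underside.
- tin_lid: Bystander, not to be disturbed: gold tin lid, 62 mm diameter, 10 mm high. Origin: centre of its underside.
Not all that is in view belongs to the job. What is shaped like the rod but green or turquoise is not meant. There is more than one size of the stand; the job needs the smallest.

How it is judged:
On the way, in this order (a step that is already met when the one before it is completed fails the run):
1. the drift rod is lifted out of its rack (height (world z) of rod above 0.04 m and angle between rod's own z axis and vertical below 0.4 rad), for 0.1 s.
2. the rod has driven the puck out of the bore: the puck's top is below the bore's lower end, over the tin, with the rod's foot in the bore (z of puck in the frame of bore_exit below -0.03 m and horizontal distance between puck and bore_exit below 0.007 m and distance between rod and puck below 0.06 m and horizontal distance between rod and bore_exit below 0.008 m), for 0.05 s.
3. the puck is pressed by the rod against the tin's floor with more than 9 N for 0.4 s (contact force between puck and tin above 9 N and contact force between rod and puck above 5 N and z of puck in the frame of tin below 0.005 m), for 0.4 s.
At the end, for the whole second after the job is handed in: Puck flat on the tin's floor (underside under 5 mm above the tin's, tilt < 0.09 rad, within 7 mm of its middle); tin within 6 mm of the bore's axis, upright on its seat; rod upright in its rack (within 5.5 mm of the hole's middle, foot under 10 mm high, tilt < 0.1 rad), let go; all at rest (z of puck in the frame of tin below 0.005 m and angle between puck's own z axis and vertical below 0.09 rad and horizontal distance between puck and tin below 0.007 m and horizontal distance between tin and bore_exit below 0.006 m and height (world z) of tin below 0.023 m and horizontal distance between rod and rack_floor below 0.0055 m and height (world z) of rod below 0.01 m and angle between rod's own z axis and vertical below 0.1 rad and linear speed of each of rod, puck, tin below 0.01 m/s and contact force between the fingers and rod below 0.5 N); the robot touches nothing.
It fails at once if the rod pushes on the wax with more than 22 N (contact force between rod and puck above 22 N).
It fails at once if the rod is forced against the mould stand with more than 24 N (contact force between rod and stand above 24 N).
It fails at once if the fingers touch the wax puck (contact force between the fingers and puck above 0.5 N).
It fails at once if a bystander (candle, spare tin, bottle, pink puck, lid) is moved more than 20 mm (distance of any of candle_a, candle_b, empty_tin, oil_bottle, spare_puck, tin_lid from where it was at the start of the episode above 0.02 m).
It also fails if it takes over 69 s, if anything falls off the work surface, if the arm or the gripper's body presses on something with over 40 N, if the wrist force passes 120 N, or if a joint passes its speed limit or range.

## Working session

There is one attempt and no reset: what is moved stays moved. The work goes in short steps, Python scripts to look and compute and a tool call to move; the robot and the scene stay as the last step left them, time stands still between calls to the robot, and variables do not carry over. Pictures are saved under pics/ and viewed, about 8 in all and at most 12, crops included, and the job is handed in when it is done.

Besides the shell and the picture viewer there is one more tool, called after "Request:" by a JSON object that holds its "name" and its "arguments". apply_moves: Moves the arm, as the interface text tells. Its arguments: {"type":"object","properties":{"targets":{"type":"array"},"grip_force":{"type":"number"}},"required":["targets"]}

```bash
mkdir -p pics; ls
python3 - <<'E'
from rig import arm, viewer
import cv2
for n in("side","top"):
    cv2.imwrite(f"pics/{n}0.png",viewer.camera(n)[:,:,::-1])
    c=viewer.camera_info(n);print(n,c)
print(arm.observe(),arm.hold_point_z)
E
```

```text
pics
side {'fx': 513.4642916904698, 'fy': 513.4642916904698, 'cx': 316.8177979653382, 'cy': 244.3049644832963, 'R': array([[ 0.99216927, -0.12473385, -0.00645098],
       [-0.06737367, -0.4909898 , -0.86855616],
       [ 0.10517098,  0.86218935, -0.49554877]]), 't': array([-0.47728244,  0.14554755,  1.02412385])}
top {'fx': 492.64208287127843, 'fy': 492.64208287127843, 'cx': 315.4506124155267, 'cy': 236.71290126292521, 'R': array([[-0.00420507, -0.99997762,  0.00520276],
       [-0.99522257,  0.00367747, -0.09756291],
       [ 0.09754159, -0.00558816, -0.99521576]]), 't': array([6.26388955e-04, 4.94045298e-01, 1.24954036e+00])}
{'clock': 0.1, 'qpos': array([ 1.18801098,  0.46826616, -0.01158402,  1.60349807,  0.00600392,
        1.07140163, -0.05625743]), 'dq': array([ 1.43739993e-03, -1.67709335e-03, -8.27964622e-04, -1.08772252e-04,
        3.56821525e-04, -1.49468555e-03, -1.38226710e-05]), 'effort': array([ 9.37123405e-04, -5.21650922e+01, -1.24288362e-02, -2.44366407e+01,
       -5.67966874e-02,  1.40493593e-02,  4.15428929e-05]), 'tcp_pos': array([ 0.21639108, -0.61238561,  0.21376434]), 'ee_rot': array([ 3.14146819e+00,  1.53412595e-03, -1.23104805e+00]), 'wrist_force': array([-0.62348946,  0.11418682,  0.39328502]), 'moment': array([ 0.02365508, -0.02216837, -0.01532397]), 'gripper_width': 0.0921098911955347} -0.0187
```

View pics/side0.png

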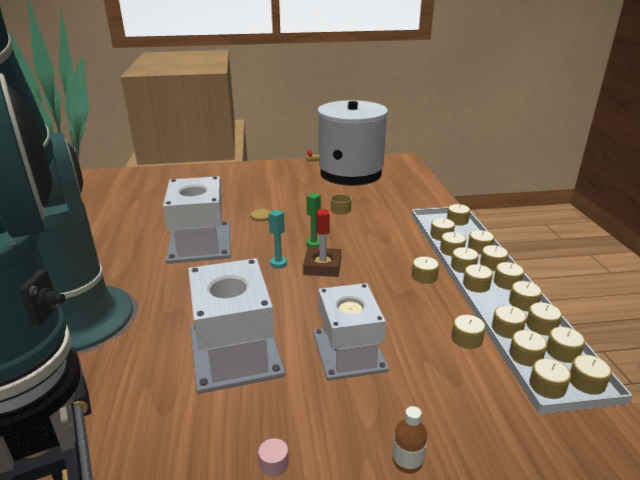

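View pics/top0.png

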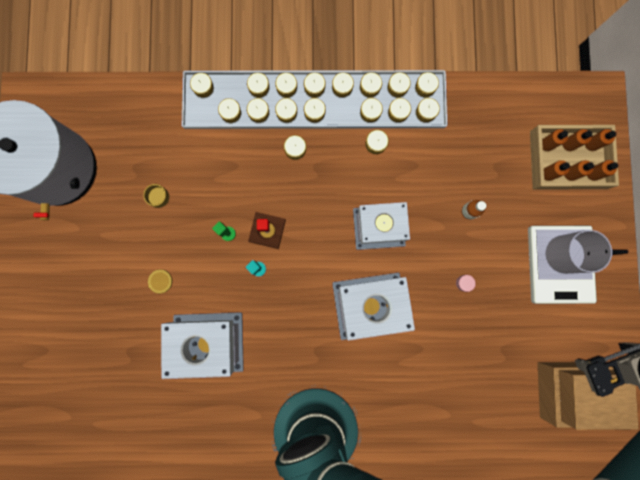

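Side view: the red rod is at (323,222) in its dark rack (323,262). The look-alikes are green (314,205) and turquoise (277,222). The stands are at (350,318), which is small and holds a cream puck, and the larger ones at (230,300) and (195,210). In the top view the red handle is at (262,225), the rack at (267,230) and the small stand's puck at (384,223). I choose red and the small stand with the puck, and check both in a close crop.

Run:
```python
import cv2,numpy as np
t=cv2.imread("pics/top0.png");s=cv2.imread("pics/side0.png")
def c(im,x,y,w=100,h=75): return cv2.resize(im[y:y+h,x:x+w],(400,300),interpolation=cv2.INTER_CUBIC)
cv2.imwrite("pics/crop1.png",np.vstack([np.hstack([c(t,220,195),c(t,335,190)]),np.hstack([c(s,273,205),c(s,300,280,133,100)])]))
```

```text
(no output)
```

View pics/crop1.png

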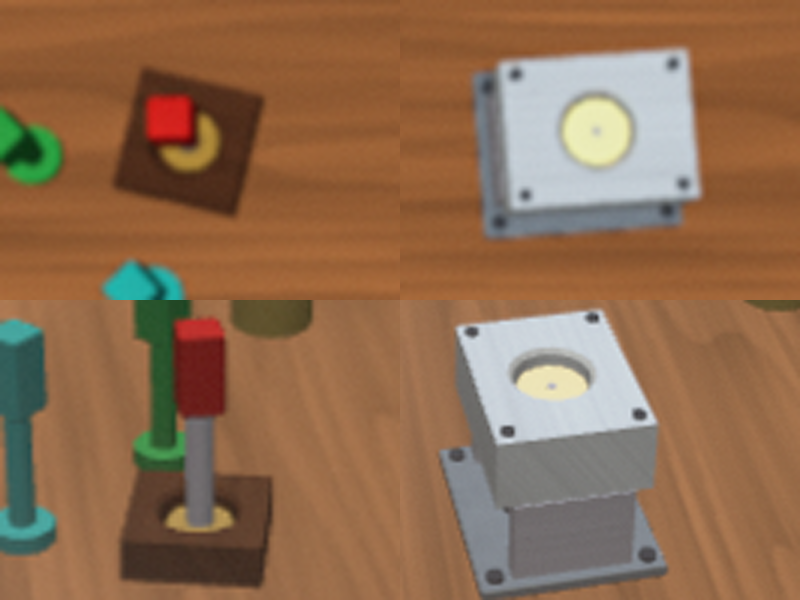

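```bash
cat > geo.py <<'E'
import numpy as np, cv2
from scipy.optimize import least_squares
from rig import viewer
C={n:viewer.camera_info(n) for n in("side","top")}
def proj(n,X):
    c=C[n];p=np.atleast_2d(X)@c["R"].T+c["t"]
    return p[:,:2]/p[:,2:]*[c["fx"],c["fy"]]+[c["cx"],c["cy"]]
def ray(n,uv,z):
    c=C[n];d=c["R"].T@np.array([(uv[0]-c["cx"])/c["fx"],(uv[1]-c["cy"])/c["fy"],1]);o=-c["R"].T@c["t"]
    return o+d*(z-o[2])/d[2]
def un(p,x,y,s,ox=0,oy=0): # crop px -> image px
    p=np.array(p,float)-[ox,oy]; return (p+.5)/s-.5+[x,y]
E
python3 - <<'E'
from geo import *
rk=un([(145,68),(264,96),(236,216),(114,186)],220,195,4)
st=un([(498,62),(688,49),(701,198),(510,212)],335,190,4,400)
bt=un([(597,131)],335,190,4,400)
ss=un([(457,325),(602,311),(656,424),(495,442)],300,280,400/133,400,300)
bs=un([(552,372)],300,280,400/133,400,300)
hs=un([(175,323),(213,317),(224,330),(183,340)],273,205,4,0,300)
ht=un([(147,97),(192,95),(194,137),(148,143)],220,195,4)
rks=un([(138,472),(271,478),(262,547),(122,542)],273,205,4,0,300)
for nm,n,P,z in[("rack","top",rk,.026),("rackS","side",rks,.026),("stand","top",st,.106),("bore","top",bt,.106),("standS","side",ss,.106),("boreS","side",bs,.106),("handS","side",hs,.141),("handT","top",ht,.141)]:
    X=np.array([ray(n,p,z) for p in P])[:,:2]
    print(nm,np.round(X.mean(0),4))
    if len(P)>1:
        E=np.roll(X,-1,0)-X;print("   edges",np.round(np.linalg.norm(E,axis=1)*1e3,1),"ang",np.round(np.degrees(np.arctan2(E[:,1],E[:,0])),1))
E
```

```text
rack [0.5119 0.1236]
   edges [79.4 79.9 81.1 79.1] ang [-103.5  167.1   76.   -14.2]
rackS [0.509  0.1225]
   edges [78.2 76.  77.7 77.8] ang [ -12.9 -103.2  168.4   77.2]
stand [ 0.521  -0.1685]
   edges [116.2  91.4 116.   91.9] ang [ -86.2 -176.3   94.     3.8]
bore [ 0.5204 -0.1671]
standS [ 0.518  -0.1695]
   edges [ 88.8 111.3  89.  111.9] ang [   1.9  -86.8 -177.7   93.1]
boreS [ 0.5182 -0.1692]
handS [0.5093 0.122 ]
   edges [22.  17.2 25.2 21.3] ang [  12.   -77.8 -159.1   94.5]
handT [0.5128 0.1245]
   edges [26.5 24.9 27.2 27.2] ang [ -87.6 -177.    97.3    1.7]
```

```bash
cat > to.py <<'E'
import sys, numpy as np
from scipy.spatial.transform import Rotation as Ro
from rig import arm
def to(x,y,z,yaw):
    o=arm.observe();R=Ro.from_euler("xyz",o["ee_rot"])
    print("t",o["clock"],"tcp",np.round(o["tcp_pos"],4),"rot",np.round(o["ee_rot"],4),"F",np.round(o["wrist_force"],1),"w",round(o["gripper_width"],4))
    d=R.inv().apply(np.array([x,y,z])-o["tcp_pos"])*100
    r=(R.inv()*Ro.from_euler("xyz",[np.pi,0,yaw])).as_rotvec()
    print("shift cm",np.round(d,2),"rotvec",np.round(r,4))
if __name__=="__main__": to(*map(float,sys.argv[1:]))
E
python3 to.py 0.511 0.123 0.22 0.035
python3 -c "
from geo import *
for n,p in(('top',(257,268)),('top',(228,233)),('top',(223,229))): print(ray(n,p,.01 if p[0]!=223 else .135))"
```

```text
t 0.1 tcp [ 0.2164 -0.6124  0.2138] rot [ 3.1415e+00  1.5000e-03 -1.2310e+00] F [-0.6  0.1  0.4] w 0.0921
shift cm [-59.52 -52.28  -0.54] rotvec [-9.000e-04  1.400e-03 -1.266e+00]
[0.41436536 0.15070859 0.01      ]
[0.50602732 0.22713576 0.01      ]
[0.50228125 0.21746668 0.135     ]
```

Request:
{"name": "apply_moves", "arguments": {"targets": [[[-59.5,-52.3,-0.5,0,0,-1.266,0.1],[-59.5,-52.3,-0.5,0,0,-1.266,0.1],[-59.5,-52.3,-0.5,0,0,-1.266,0.1],[-59.5,-52.3,-0.5,0,0,-1.266,0.1],[-59.5,-52.3,-0.5,0,0,-1.266,0.1],[-59.5,-52.3,-0.5,0,0,-1.266,0.1],[-59.5,-52.3,-0.5,0,0,-1.266,0.1],[-59.5,-52.3,-0.5,0,0,-1.266,0.1],[-59.5,-52.3,-0.5,0,0,-1.266,0.1],[-59.5,-52.3,-0.5,0,0,-1.266,0.1],[-59.5,-52.3,-0.5,0,0,-1.266,0.1],[-59.5,-52.3,-0.5,0,0,-1.266,0.1]]]}}

```text
clock: 1.1
tcp_pos: [0.4025, -0.1468, 0.2178]
ee_rot: [-3.141, 0.001, 0.036]
wrist_force: [1.6, -0.9, 0.7]
gripper_width: 0.0506
```

```bash
python3 to.py 0.511 0.123 0.20 0.035
```

```text
t 1.1 tcp [ 0.4025 -0.1468  0.2178] rot [-3.1406e+00  7.0000e-04  3.5500e-02] F [ 1.6 -0.9  0.7] w 0.0506
shift cm [ 11.8  -26.58   1.8 ] rotvec [-0.001   0.0007  0.0005]
```

Request:
{"name": "apply_moves", "arguments": {"targets": [[[11.8,-26.6,1.8,0,0,0,0.1],[11.8,-26.6,1.8,0,0,0,0.1],[11.8,-26.6,1.8,0,0,0,0.1],[11.8,-26.6,1.8,0,0,0,0.1],[11.8,-26.6,1.8,0,0,0,0.1],[11.8,-26.6,1.8,0,0,0,0.1],[11.8,-26.6,1.8,0,0,0,0.1],[11.8,-26.6,1.8,0,0,0,0.1],[11.8,-26.6,1.8,0,0,0,0.1],[11.8,-26.6,1.8,0,0,0,0.1]]]}}

```text
clock: 1.93
tcp_pos: [0.5104, 0.1227, 0.1994]
ee_rot: [-3.141, 0.002, 0.036]
wrist_force: [0.9, -0.6, 0.5]
gripper_width: 0.0506
```

```bash
python3 to.py 0.511 0.123 0.10 0.035
python3 - <<'E'
from rig import viewer
import cv2,numpy as np
im=viewer.camera("side")[:,:,::-1]
cv2.imwrite("pics/s1.png",cv2.resize(im[120:300,230:430],(800,720))[:600])
E
```

```text
t 1.9333 tcp [0.5104 0.1227 0.1994] rot [-3.1413e+00  2.2000e-03  3.5900e-02] F [ 0.9 -0.6  0.5] w 0.0506
shift cm [ 0.08 -0.03  9.94] rotvec [-0.0003  0.0022  0.0009]
```

View pics/s1.png

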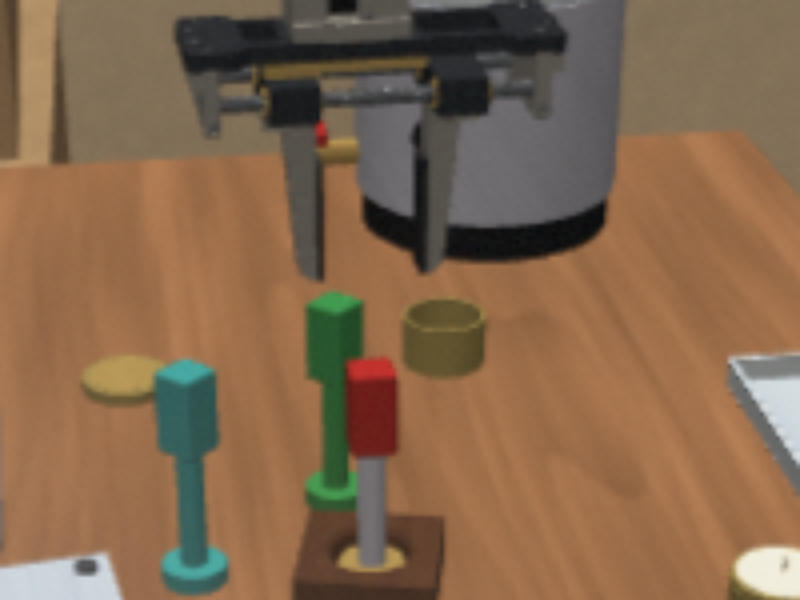

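The gripper is centred above the red handle: fingertips at (316,275) and (428,270), handle at (372,360). The green and turquoise rods stand clear. I descend and grip.

Request:
{"name": "apply_moves", "arguments": {"targets": [[[0,0,3,0,0,0,0.1],[0,0,6,0,0,0,0.1],[0,0,8.5,0,0,0,0.1],[0,0,10.2,0,0,0,0.1],[0,0,10.2,0,0,0,0.1],[0,0,10.2,0,0,0,-0.3],[0,0,10.2,0,0,0,-1],[0,0,10.2,0,0,0,-1],[0,0,10.2,0,0,0,-1],[0,0,10.2,0,0,0,-1],[0,0,10.2,0,0,0,-1],[0,0,10.2,0,0,0,-1]]], "grip_force": 30}}

```text
clock: 2.98
tcp_pos: [0.5113, 0.1216, 0.0989]
ee_rot: [3.141, -0.001, 0.034]
wrist_force: [-0.0, -1.1, 6.2]
gripper_width: 0.0262
```

Request:
{"name": "apply_moves", "arguments": {"targets": [[[0,0,0,0,0,0,-1],[0,0,0,0,0,0,-1],[0,0,-1,0,0,0,-1],[0,0,-2,0,0,0,-1],[0,0,-3.5,0,0,0,-1],[0,0,-5,0,0,0,-1],[0,0,-7,0,0,0,-1],[0,0,-9,0,0,0,-1],[0,0,-11,0,0,0,-1],[0,0,-13,0,0,0,-1],[0,0,-13,0,0,0,-1],[0,0,-13,0,0,0,-1]]], "grip_force": 55}}

```text
clock: 3.98
tcp_pos: [0.5118, 0.1219, 0.2301]
ee_rot: [3.141, -0.003, 0.034]
wrist_force: [-1.3, 0.4, -3.4]
gripper_width: 0.0257
```

```bash
python3 to.py 0.519 -0.169 0.228 0.035;  python3 - <<'E'
from rig import viewer
import cv2,numpy as np
a=viewer.camera("side")[:,:,::-1];b=viewer.camera("top")[:,:,::-1]
cv2.imwrite("pics/s2.png",np.hstack([cv2.resize(a[120:295,250:400],(514,600)),cv2.resize(b[170:270,215:263+50-50],(286,600))]))
cv2.imwrite("pics/s2f.png",a)
E
```

```text
t 3.9833 tcp [0.5118 0.1219 0.2301] rot [ 3.141  -0.0033  0.0339] F [-1.3  0.4 -3.4] w 0.0257
shift cm [-0.26 29.09  0.23] rotvec [ 0.0006 -0.0033 -0.0011]
```

View pics/s2.png

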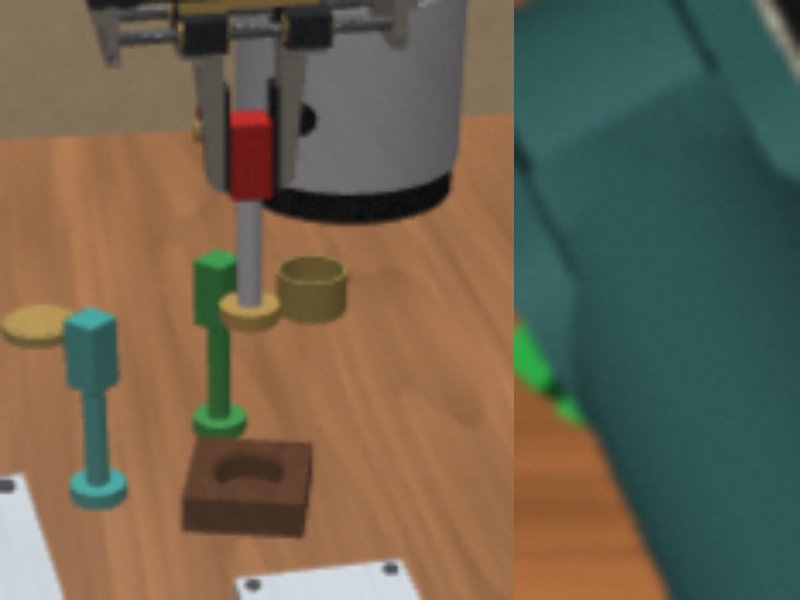

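The rod is gripped upright, with its foot at crop (250,310), and the rack hole is empty at (249,468). The arm hides the top view. I compare the foot's side-view pixels with the TCP-based prediction.

Run:
```python
from geo import *
s=514/150
u=lambda P:np.array([un([p],250,120,1,0,0)[0]*0+[(p[0]+.5)/s-.5+250,(p[1]+.5)/(600/175)-.5+120] for p in P])
th=np.linspace(0,2*np.pi,361)
def circ(c,r,z): return np.c_[c[0]+r*np.cos(th),c[1]+r*np.sin(th),0*th+z]
def box(n,P): q=proj(n,P);return np.round(np.r_[q.min(0),q.max(0)],1)
c=(.5118,.1219)
print("pred foot L,T,R,B", np.round(np.r_[box("side",circ(c,.0195,.1492))[:2],box("side",circ(c,.0195,.1372))[2:]],1),"obs",np.round(u([(220,291),(280,329)]),1))
print("pred shaft base",proj("side",[[*c,.1492]]),"obs",u([(249,303)]))
hc=(.5113,.1233)
print("handle now pred centre top face/bottom",proj("side",[[*c,.2722],[*c,.2222]]))
print("pred rack hole mouth",box("side",circ(hc,.026,.026)),box("side",circ(hc,.023,.023)),"obs",np.round(u([(213,452),(285,487)]),1))
```

```text
pred foot L,T,R,B [314.4 204.2 332.4 217.1] obs [[313.8 204.5]
 [331.4 215.6]]
pred shaft base [[323.45753113 208.02152348]] obs [[322.31128405 208.02083333]]
handle now pred centre top face/bottom [[323.4549451  153.57751011]
 [323.45603177 176.45541167]]
pred rack hole mouth [311.8 250.8 334.6 262.6] [313.1 252.6 333.2 263. ] obs [[311.8 251.5]
 [332.8 261.7]]
```

Request:
{"name": "apply_moves", "arguments": {"targets": [[[-0.1,2,0.2,0,0,0,-1],[-0.1,5,0.2,0,0,0,-1],[-0.1,8,0.2,0,0,0,-1],[-0.2,11,0.2,0,0,0,-1],[-0.2,14,0.2,0,0,0,-1],[-0.2,17,0.2,0,0,0,-1],[-0.2,20,0.2,0,0,0,-1],[-0.2,23,0.2,0,0,0,-1],[-0.2,26,0.2,0,0,0,-1],[-0.2,28.2,0.2,0,0,0,-1],[-0.2,29.1,0.2,0,0,0,-1],[-0.2,29.1,0.2,0,0,0,-1]]]}}

```text
clock: 5.08
tcp_pos: [0.5174, -0.1717, 0.2249]
ee_rot: [3.141, 0.003, 0.03]
wrist_force: [0.5, 0.3, -1.3]
gripper_width: 0.0258
```

```bash
python3 to.py 0.5197 -0.1695 0.207 0.035
```

```text
t 5.0833 tcp [ 0.5174 -0.1717  0.2249] rot [3.1413 0.0032 0.0298] F [ 0.5  0.3 -1.3] w 0.0258
shift cm [ 0.24 -0.21  1.79] rotvec [ 0.0003  0.0032 -0.0052]
```

Request:
{"name": "apply_moves", "arguments": {"targets": [[[0.1,-0.1,0.5,0,0,0,-1],[0.2,-0.2,1,0,0,0,-1],[0.2,-0.2,1.4,0,0.003,-0.005,-1],[0.2,-0.2,1.7,0,0.003,-0.005,-1],[0.2,-0.2,1.7,0,0.003,-0.005,-1],[0.2,-0.2,1.7,0,0.003,-0.005,-1],[0.2,-0.2,1.7,0,0.003,-0.005,-1],[0.2,-0.2,1.7,0,0.003,-0.005,-1]]]}}

```text
clock: 5.75
tcp_pos: [0.5195, -0.1696, 0.2082]
ee_rot: [3.141, -0.0, 0.035]
wrist_force: [0.3, -1.3, -1.7]
gripper_width: 0.0259
```

```bash
python3 to.py 0.5197 -0.1695 0.207 0.035;  python3 - <<'E'
from rig import viewer
import cv2,numpy as np
a=viewer.camera("side")[:,:,::-1]
cv2.imwrite("pics/s3.png",cv2.resize(a[245:355,300:400],None,fx=5.4,fy=5.4,interpolation=cv2.INTER_CUBIC))
E
```

```text
t 5.75 tcp [ 0.5195 -0.1696  0.2082] rot [ 3.141e+00 -3.000e-04  3.500e-02] F [ 0.3 -1.3 -1.7] w 0.0259
shift cm [ 0.02 -0.01  0.12] rotvec [ 0.0006 -0.0003  0.    ]
```

View pics/s3.png

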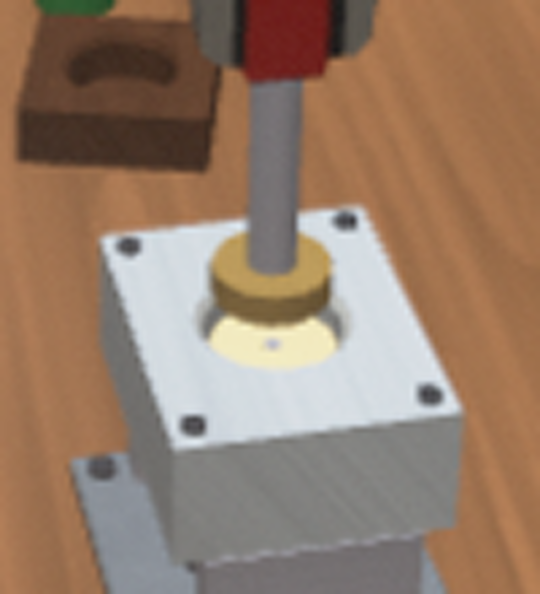

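The foot hovers just over the bore: foot x 210–332, puck 207–337 with its dot at (272,345), block corners (101,238), (362,207), (463,412) and (176,448). I compare foot and bore in this one camera.

Run:
```python
from geo import *
f=lambda P:un(P,300,245,5.4)
co=f([(101,238),(362,207),(463,412),(176,448)])
X=np.array([ray("side",p,.106) for p in co]);print("block c",X.mean(0))
sc=f([(129,246),(346,220),(430,395),(194,425)])
print("screws c",np.mean([ray("side",p,.106) for p in sc],0))
for z in(.094,.097,.100): print("dot z",z,ray("side",f([(272,345)])[0],z)[:2])
th=np.linspace(0,2*np.pi,361)
def ext(y,x=.5195,zf=.1153):
    q=[proj("side",np.c_[x+.0195*np.cos(th),y+.0195*np.sin(th),0*th+z]) for z in(zf+.012,zf)]
    q=[((v-[300,245]+.5)*5.4-.5) for v in q]
    return np.round([q[0][:,0].min(),q[0][:,0].max(),q[0][:,1].min(),q[1][:,1].max()],1)
for y in(-.172,-.1696,-.167): print(y,ext(y))
print("obs 210 332 230 326")
```

```text
block c [ 0.51826654 -0.17019515  0.106     ]
screws c [ 0.51843691 -0.16850891  0.106     ]
dot z 0.094 [ 0.51843665 -0.16704889]
dot z 0.097 [ 0.51763868 -0.17098308]
dot z 0.1 [ 0.51684071 -0.17491727]
-0.172 [218.5 343.5 232.9 336.8]
-0.1696 [217.3 341.9 228.6 332.2]
-0.167 [215.9 340.2 224.1 327.2]
obs 210 332 230 326
```

Request:
{"name": "apply_moves", "arguments": {"targets": [[[0.1,0,0.2,0,0,0,-1],[0.1,0,0.4,0,0,0,-1],[0.1,0,0.6,0,0,0,-1],[0.1,0,0.8,0,0,0,-1],[0.1,0,0.9,0,0,0,-1],[0.1,0,1.0,0,0,0,-1],[0.1,0,1.1,0,0,0,-1],[0.1,0,1.2,0,0,0,-1],[0.1,0,1.2,0,0,0,-1]]]}}

```text
clock: 6.55
tcp_pos: [0.5204, -0.1696, 0.196]
ee_rot: [3.141, 0.0, 0.035]
wrist_force: [-0.1, 0.1, -1.6]
gripper_width: 0.0256
```

```bash
python3 to.py 0.5205 -0.1695 0.195 0.035
```

```text
t 6.55 tcp [ 0.5204 -0.1696  0.196 ] rot [3.1411e+00 1.0000e-04 3.4900e-02] F [-0.1  0.1 -1.6] w 0.0256
shift cm [ 0.01 -0.01  0.1 ] rotvec [ 0.0005  0.0001 -0.0001]
```

Request:
{"name": "apply_moves", "arguments": {"targets": [[[0,0,0.1,0,0,0,-1],[0,0,0.2,0,0,0,-1],[0,0,0.25,0,0,0,-1],[0,0,0.3,0,0,0,-1],[0,0,0.3,0,0,0,-1]]]}}

```text
clock: 6.97
tcp_pos: [0.5203, -0.1696, 0.1929]
ee_rot: [3.141, 0.0, 0.035]
wrist_force: [-0.1, -0.5, -2.9]
gripper_width: 0.026
```

Request:
{"name": "apply_moves", "arguments": {"targets": [[[0,0,0.1,0,0,0,-1],[0,0,0.2,0,0,0,-1],[0,0,0.3,0,0,0,-1],[0,0,0.4,0,0,0,-1],[0,0,0.4,0,0,0,-1]]]}}

```text
clock: 7.38
tcp_pos: [0.5204, -0.1696, 0.1892]
ee_rot: [3.141, 0.0, 0.035]
wrist_force: [-0.6, 0.0, 1.1]
gripper_width: 0.0259
```

Request:
{"name": "apply_moves", "arguments": {"targets": [[[0,0,0.1,0,0,0,-1],[0,0,0.2,0,0,0,-1],[0,0,0.3,0,0,0,-1],[0,0,0.3,0,0,0,-1]]]}}

```text
clock: 7.72
tcp_pos: [0.5207, -0.1695, 0.1871]
ee_rot: [3.141, -0.0, 0.035]
wrist_force: [-1.9, 0.4, 5.6]
gripper_width: 0.0259
```

Request:
{"name": "apply_moves", "arguments": {"targets": [[[0,0,0.1,0,0,0,-1],[0,0,0.2,0,0,0,-1],[0,0,0.3,0,0,0,-1],[0,0,0.4,0,0,0,-1]]]}}

```text
clock: 8.05
tcp_pos: [0.5208, -0.1694, 0.1844]
ee_rot: [3.14, -0.001, 0.035]
wrist_force: [-3.5, 1.1, 9.2]
gripper_width: 0.0257
```

Request:
{"name": "apply_moves", "arguments": {"targets": [[[0,0,0.1,0,0,0,-1],[0,0,0.2,0,0,0,-1],[0,0,0.3,0,0,0,-1],[0,0,0.4,0,0,0,-1],[0,0,0.5,0,0,0,-1]]]}}

```text
clock: 8.47
tcp_pos: [0.5209, -0.1692, 0.1805]
ee_rot: [3.14, -0.0, 0.035]
wrist_force: [-2.4, 1.0, 7.8]
gripper_width: 0.0255
```

Request:
{"name": "apply_moves", "arguments": {"targets": [[[0,0,0.1,0,0,0,-1],[0,0,0.2,0,0,0,-1],[0,0,0.3,0,0,0,-1],[0,0,0.4,0,0,0,-1],[0,0,0.5,0,0,0,-1],[0,0,0.6,0,0,0,-1],[0,0,0.7,0,0,0,-1],[0,0,0.8,0,0,0,-1]]]}}

```text
clock: 9.13
tcp_pos: [0.5209, -0.1692, 0.1736]
ee_rot: [3.139, -0.0, 0.035]
wrist_force: [-2.7, 0.7, 9.6]
gripper_width: 0.0256
```

Run:
```python
from rig import viewer
import cv2,numpy as np
a=viewer.camera("side")[:,:,::-1]
cv2.imwrite("pics/s4.png",cv2.resize(a[255:385,295:405],None,fx=4.6,fy=4.6,interpolation=cv2.INTER_CUBIC))
```

```text
(no output)
```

View pics/s4.png

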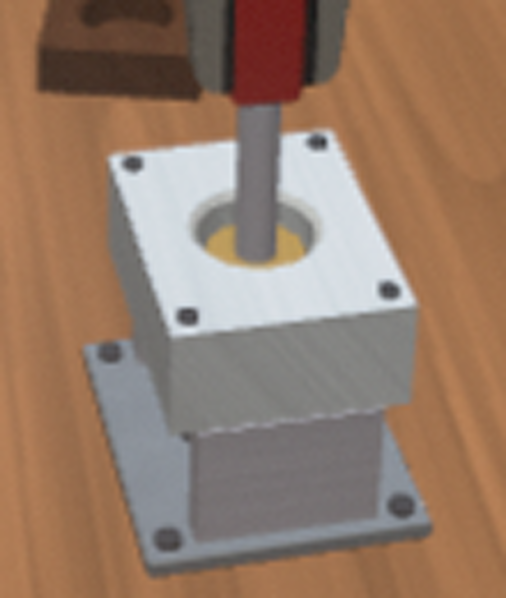

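The foot is down inside the bore (brass at (255,248)), the rod is straight, and the handle hasn't slipped in the fingers. I keep pushing.

Request:
{"name": "apply_moves", "arguments": {"targets": [[[0,0,0.1,0,0,0,-1],[0,0,0.2,0,0,0,-1],[0,0,0.3,0,0,0,-1],[0,0,0.4,0,0,0,-1],[0,0,0.5,0,0,0,-1],[0,0,0.6,0,0,0,-1],[0,0,0.7,0,0,0,-1]]]}}

```text
clock: 9.77
tcp_pos: [0.5208, -0.1692, 0.1673]
ee_rot: [3.138, -0.0, 0.035]
wrist_force: [-4.1, 0.0, 9.1]
gripper_width: 0.026
```

Request:
{"name": "apply_moves", "arguments": {"targets": [[[-0.05,0,0.1,0,0,0,-1],[-0.05,0,0.2,0,0,0,-1],[-0.05,0,0.3,0,0,0,-1],[-0.05,0,0.4,0,0,0,-1]]]}}

```text
clock: 10.1
tcp_pos: [0.5207, -0.1692, 0.1643]
ee_rot: [3.138, -0.001, 0.035]
wrist_force: [-3.2, 1.1, 8.0]
gripper_width: 0.0257
```

Request:
{"name": "apply_moves", "arguments": {"targets": [[[-0.05,0,0.1,0,0,0,-1],[-0.05,0,0.2,0,0,0,-1],[-0.05,0,0.3,0,0,0,-1],[-0.05,0,0.4,0,0,0,-1]]]}}

```text
clock: 10.43
tcp_pos: [0.5204, -0.1693, 0.1612]
ee_rot: [3.137, -0.001, 0.035]
wrist_force: [-2.9, -0.7, 8.6]
gripper_width: 0.0263
```

Request:
{"name": "apply_moves", "arguments": {"targets": [[[0,0,0.1,0,0,0,-1],[0,0,0.2,0,0,0,-1],[0,0,0.3,0,0,0,-1],[0,0,0.4,0,0,0,-1]]]}}

```text
clock: 10.77
tcp_pos: [0.5202, -0.1695, 0.1571]
ee_rot: [3.137, -0.001, 0.035]
wrist_force: [-0.4, -0.7, -2.2]
gripper_width: 0.0256
```

The puck came free and the force is back to baseline. I approach the tin contact.

Request:
{"name": "apply_moves", "arguments": {"targets": [[[0,0,0.2,0.002,0,0,-1],[0,0,0.4,0.004,0,0,-1],[0,0,0.6,0.004,0,0,-1],[0,0,0.8,0.004,0,0,-1],[0,0,0.8,0.004,0,0,-1]]]}}

```text
clock: 11.18
tcp_pos: [0.52, -0.1694, 0.1484]
ee_rot: [3.141, -0.0, 0.035]
wrist_force: [-0.4, -0.1, -2.5]
gripper_width: 0.0257
```

Request:
{"name": "apply_moves", "arguments": {"targets": [[[0,0,0.1,0,0,0,-1],[0,0,0.2,0,0,0,-1],[0,0,0.3,0,0,0,-1],[0,0,0.35,0,0,0,-1],[0,0,0.4,0,0,0,-1],[0,0,0.4,0,0,0,-1]]]}}

```text
clock: 11.68
tcp_pos: [0.5201, -0.1693, 0.1444]
ee_rot: [3.141, -0.0, 0.035]
wrist_force: [-0.9, 1.0, -0.4]
gripper_width: 0.0255
```

Request:
{"name": "apply_moves", "arguments": {"targets": [[[0,0,0.05,0,0,0,-1],[0,0,0.1,0,0,0,-1],[0,0,0.15,0,0,0,-1],[0,0,0.15,0,0,0,-1]]]}}

```text
clock: 12.02
tcp_pos: [0.5201, -0.1693, 0.1429]
ee_rot: [3.141, -0.0, 0.035]
wrist_force: [-0.0, 0.2, -1.2]
gripper_width: 0.0259
```

Request:
{"name": "apply_moves", "arguments": {"targets": [[[0,0,0.05,0,0,0,-1],[0,0,0.1,0,0,0,-1],[0,0,0.15,0,0,0,-1],[0,0,0.15,0,0,0,-1]]]}}

```text
clock: 12.35
tcp_pos: [0.5201, -0.1693, 0.1413]
ee_rot: [3.141, -0.001, 0.035]
wrist_force: [0.2, 0.9, -0.6]
gripper_width: 0.0256
```

Request:
{"name": "apply_moves", "arguments": {"targets": [[[0,0,0.05,0,0,0,-1],[0,0,0.1,0,0,0,-1],[0,0,0.15,0,0,0,-1],[0,0,0.15,0,0,0,-1]]]}}

```text
clock: 12.68
tcp_pos: [0.5201, -0.1693, 0.1398]
ee_rot: [3.141, -0.001, 0.035]
wrist_force: [-0.9, 0.4, 0.4]
gripper_width: 0.0259
```

Request:
{"name": "apply_moves", "arguments": {"targets": [[[0,0,0.05,0,0,0,-1],[0,0,0.1,0,0,0,-1],[0,0,0.15,0,0,0,-1],[0,0,0.15,0,0,0,-1]]]}}

```text
clock: 13.02
tcp_pos: [0.5203, -0.1693, 0.1397]
ee_rot: [3.141, -0.0, 0.035]
wrist_force: [-2.9, 1.3, 10.6]
gripper_width: 0.0258
```

Firm stop reached: about 12.7 N net (10.6 plus roughly 2.1 N of rod weight). I hold slightly harder for about 0.9 s.

Request:
{"name": "apply_moves", "arguments": {"targets": [[[0,0,0.16,0,0,0,-1],[0,0,0.16,0,0,0,-1],[0,0,0.16,0,0,0,-1],[0,0,0.16,0,0,0,-1],[0,0,0.16,0,0,0,-1],[0,0,0.16,0,0,0,-1],[0,0,0.16,0,0,0,-1],[0,0,0.16,0,0,0,-1],[0,0,0.16,0,0,0,-1],[0,0,0.16,0,0,0,-1]]]}}

```text
clock: 13.85
tcp_pos: [0.5204, -0.1693, 0.1397]
ee_rot: [3.14, -0.0, 0.035]
wrist_force: [-4.4, 1.6, 12.1]
gripper_width: 0.0258
```

Request:
{"name": "apply_moves", "arguments": {"targets": [[[0,0,0.1,0,0,0,-1],[0,0,0,0,0,0,-1],[0,0,-0.3,0,0,0,-1],[0,0,-0.8,0,0,0,-1],[0,0,-1.4,0,0,0,-1],[0,0,-2,0,0,0,-1],[0,0,-3,0,0,0,-1],[0,0,-4,0,0,0,-1],[0,0,-5,0,0,0,-1],[0,0,-6,0,0,0,-1],[0,0,-7,0,0,0,-1],[0,0,-8,0,0,0,-1]]]}}

```text
clock: 14.85
tcp_pos: [0.5204, -0.169, 0.2209]
ee_rot: [3.14, -0.001, 0.035]
wrist_force: [0.4, -0.2, -2.0]
gripper_width: 0.026
```

```bash
python3 to.py 0.511 0.122 0.228 0.035
```

```text
t 14.85 tcp [ 0.5204 -0.169   0.2209] rot [ 3.1397e+00 -6.0000e-04  3.5100e-02] F [ 0.4 -0.2 -2. ] w 0.026
shift cm [  0.08 -29.12  -0.76] rotvec [ 0.0019 -0.0006  0.0001]
```

Request:
{"name": "apply_moves", "arguments": {"targets": [[[0,-2,-0.8,0,0,0,-1],[0,-5,-0.8,0,0,0,-1],[0,-8,-0.8,0,0,0,-1],[0,-11,-0.8,0,0,0,-1],[0,-14,-0.8,0,0,0,-1],[0,-17,-0.8,0,0,0,-1],[0.1,-20,-0.8,0,0,0,-1],[0.1,-23,-0.8,0,0,0,-1],[0.1,-26,-0.8,0.002,0,0,-1],[0.1,-28.2,-0.8,0.002,0,0,-1],[0.1,-29.1,-0.8,0.002,0,0,-1],[0.1,-29.1,-0.8,0.002,0,0,-1]]]}}

```text
clock: 15.85
tcp_pos: [0.5109, 0.1242, 0.229]
ee_rot: [-3.141, -0.001, 0.039]
wrist_force: [0.7, -0.2, -1.8]
gripper_width: 0.0257
```

```bash
python3 to.py 0.511 0.122 0.132 0.035
```

```text
t 15.85 tcp [0.5109 0.1242 0.229 ] rot [-3.1407e+00 -1.2000e-03  3.9300e-02] F [ 0.7 -0.2 -1.8] w 0.0257
shift cm [-0.01  0.23  9.7 ] rotvec [-0.0009 -0.0012  0.0043]
```

Request:
{"name": "apply_moves", "arguments": {"targets": [[[0,0.2,1,0,0,0,-1],[0,0.2,3,0,0,0.004,-1],[0,0.2,5,0,0,0.004,-1],[0,0.2,7,0,0,0.004,-1],[0,0.2,8.5,0,0,0.004,-1],[0,0.2,9.4,0,0,0.004,-1],[0,0.2,9.7,0,0,0.004,-1],[0,0.2,9.7,0,0,0.004,-1],[0,0.2,9.7,0,0,0.004,-1]]]}}

```text
clock: 16.6
tcp_pos: [0.5116, 0.1218, 0.1325]
ee_rot: [-3.141, -0.002, 0.034]
wrist_force: [-0.0, 0.3, -1.9]
gripper_width: 0.0256
```

```bash
python3 to.py 0.511 0.122 0.12 0.035
python3 - <<'E'
from rig import viewer
import cv2,numpy as np
a=viewer.camera("side")[:,:,::-1]
cv2.imwrite("pics/s5.png",np.hstack([cv2.resize(a[190:290,280:360],(400,500),interpolation=cv2.INTER_CUBIC),cv2.resize(a[275:375,310:390],(400,500),interpolation=cv2.INTER_CUBIC)]))
E
```

```text
t 16.6 tcp [0.5116 0.1218 0.1325] rot [-3.1407e+00 -2.0000e-03  3.4300e-02] F [-0.   0.3 -1.9] w 0.0256
shift cm [-0.07 -0.02  1.25] rotvec [-0.0009 -0.002  -0.0007]
```

View pics/s5.png

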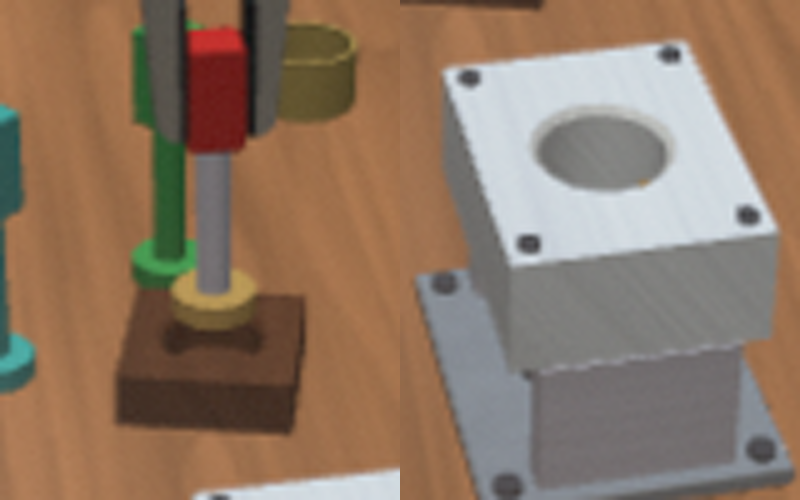

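The bore is clear of the puck. The foot's centre (214) is over the hole's centre (212), so I lower it.

Request:
{"name": "apply_moves", "arguments": {"targets": [[[-0.07,0,0.4,0,0,0,-1],[-0.07,0,0.8,0,0,0,-1],[-0.07,0,1.1,0,0,0,-1],[-0.07,0,1.3,0,0,0,-1],[-0.07,0,1.5,0,0,0,-1],[-0.07,0,1.7,0,0,0,-1],[-0.07,0,1.9,0,0,0,-1],[-0.07,0,1.9,0,0,0,-1]]]}}

```text
clock: 17.32
tcp_pos: [0.5109, 0.1221, 0.1134]
ee_rot: [-3.141, -0.002, 0.035]
wrist_force: [-0.0, 0.2, -3.6]
gripper_width: 0.0261
```

Below the chamfer without contact. I go on to the floor slowly.

Request:
{"name": "apply_moves", "arguments": {"targets": [[[0,0,0.2,0,0,0,-1],[0,0,0.4,0,0,0,-1],[0,0,0.6,0,0,0,-1],[0,0,0.8,0,0,0,-1],[0,0,1.0,0,0,0,-1],[0,0,1.2,0,0,0,-1],[0,0,1.3,0,0,0,-1],[0,0,1.35,0,0,0,-1],[0,0,1.35,0,0,0,-1]]]}}

```text
clock: 18.07
tcp_pos: [0.5109, 0.1221, 0.0998]
ee_rot: [-3.141, -0.002, 0.035]
wrist_force: [-0.1, 0.2, -2.2]
gripper_width: 0.0258
```

Request:
{"name": "apply_moves", "arguments": {"targets": [[[0,0,0.05,0,0,0,-1],[0,0,0.1,0,0,0,-1],[0,0,0.15,0,0,0,-1],[0,0,0.15,0,0,0,-1]]]}}

```text
clock: 18.4
tcp_pos: [0.5111, 0.1222, 0.0989]
ee_rot: [-3.141, -0.002, 0.035]
wrist_force: [-1.9, 0.0, 4.7]
gripper_width: 0.0256
```

Request:
{"name": "apply_moves", "arguments": {"targets": [[[0,0,0,0,0,0,-1],[0,0,0,0,0,0,-0.35],[0,0,0,0,0,0,-0.2],[0,0,0,0,0,0,0],[0,0,0,0,0,0,0.1],[0,0,0,0,0,0,0.1],[0,0,0,0,0,0,0.1],[0,0,0,0,0,0,0.1]]]}}

```text
clock: 19.07
tcp_pos: [0.5111, 0.1222, 0.0989]
ee_rot: [-3.141, -0.002, 0.035]
wrist_force: [-0.4, 0.6, 0.3]
gripper_width: 0.0506
```

Request:
{"name": "apply_moves", "arguments": {"targets": [[[0,0,-1,0,0,0,0.1],[0,0,-3,0,0,0,0.1],[0,0,-6,0,0,0,0.1],[0,0,-9,0,0,0,0.1],[0,0,-12,0,0,0,0.1],[0,0,-14,0,0,0,0.1],[0,4,-14,0,0,0,0.1],[0,8,-14,0,0,0,0.1],[0,12,-14,0,0,0,0.1],[0,16,-14,0,0,0,0.1],[0,20,-14,0,0,0,0.1],[0,20,-14,0,0,0,0.1]]]}}

```text
clock: 20.07
tcp_pos: [0.5174, -0.0872, 0.2391]
ee_rot: [3.138, -0.002, 0.023]
wrist_force: [-0.3, 0.9, -0.4]
gripper_width: 0.0506
```

```bash
python3 to.py 0.22 -0.61 0.23 0.035
python3 - <<'E'
from rig import viewer
import cv2,numpy as np
a=viewer.camera("side")[:,:,::-1]
cv2.imwrite("pics/s6.png",np.hstack([cv2.resize(a[190:290,280:360],(400,500),interpolation=cv2.INTER_CUBIC),cv2.resize(a[275:375,310:390],(400,500),interpolation=cv2.INTER_CUBIC)]))
E
```

```text
t 20.0667 tcp [ 0.5174 -0.0872  0.2391] rot [ 3.1383e+00 -2.0000e-03  2.2700e-02] F [-0.3  0.9 -0.4] w 0.0506
shift cm [-30.92  51.59   1.02] rotvec [ 0.0033 -0.002  -0.0123]
```

View pics/s6.png

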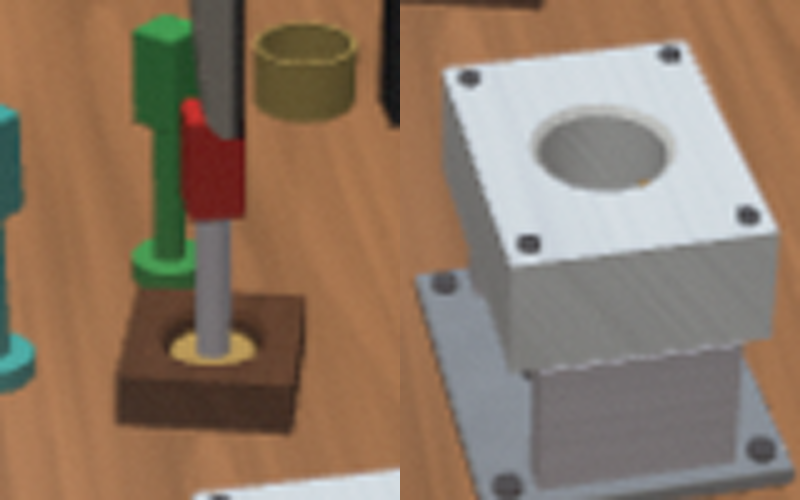

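The rod stands upright in the rack: foot at (212,347) in the hole, handle free. I move the arm aside to look down the bore from the top camera.

Request:
{"name": "apply_moves", "arguments": {"targets": [[[-2,4,1,0,0,0,0.1],[-5,8,1,0,0,0,0.1],[-7,12,1,0,0,0,0.1],[-10,16,1,0,0,0,0.1],[-12,20,1,0,0,0,0.1],[-14,24,1,0,0,0,0.1],[-17,28,1,0,0,0,0.1],[-19,32,1,0,0,0,0.1],[-21,36,1,0,0,0,0.1],[-24,40,1,0,0,0,0.1],[-24,40,1,0,0,0,0.1],[-24,40,1,0,0,0,0.1]]]}}

```text
clock: 21.12
tcp_pos: [0.2846, -0.4932, 0.2292]
ee_rot: [3.139, -0.001, 0.021]
wrist_force: [-0.4, 0.2, -0.6]
gripper_width: 0.0506
```

Run:
```python
from rig import viewer,arm
import cv2,numpy as np
t=viewer.camera("top")[:,:,::-1]
c=lambda x,y: cv2.resize(t[y:y+75,x:x+100],(400,300),interpolation=cv2.INTER_CUBIC)
cv2.imwrite("pics/s7.png",np.vstack([np.hstack([c(220,195),c(335,190)]),cv2.resize(t[100:325,100:520],(800,429))[:300]]))
```

```text
(no output)
```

View pics/s7.png

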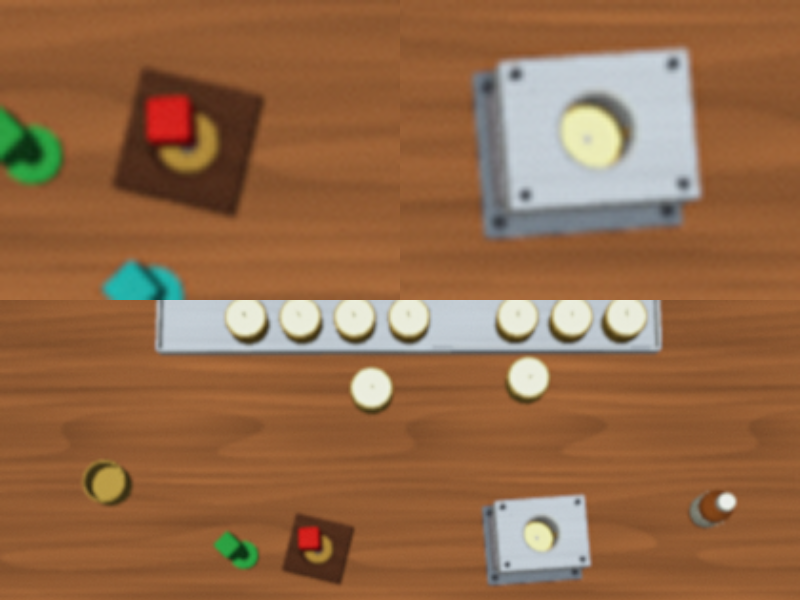

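Run:
```python
from geo import *
print(ray("top",un([(588,139)],335,190,4,400)[0],.053), "bore top-cam", ray("top",un([(597,131)],335,190,4,400)[0],.106))
from rig import ticket,arm
print(arm.observe()["dq"].round(3)); print(ticket.hand_in())
```

```text
[ 0.5220186  -0.16902323  0.053     ] bore top-cam [ 0.52037613 -0.16709357  0.106     ]
[-0.04  -0.027 -0.051  0.053 -0.021 -0.003 -0.066]
the job is handed in; nothing more can be done
None
```

I took the red rod from its rack, pushed the puck out of the bore of the small stand, pressed it into the tin and stood the rod back upright in the rack. The job is handed in at about 21 s of the 69 s; no verdict is reported.

- **Pushing out:** The puck moved at about 10–12 N, then came free. Every reading stayed under the 22 N wax and 24 N mould limits, but I only read the force at the end of each move call.
- **Pressing:** After the sprung seat gave, I hit the firm stop and held for about 0.8 s. The net force on the puck read about 13–14 N, estimated from the wrist reading plus roughly 2 N of rod weight.
- **Last checks:**
  - **Puck:** the top view shows it down in the tin, about 2.5 mm from the bore's axis, which is close to the camera error.
  - **Rod:** it stands upright in its hole, released.
  - **Bystanders:** those in view looked unmoved. The pink puck and the lid were outside that last picture.
- **Not confirmed:**
  - The sticky dot's hold can't be seen. I infer it from the press.
  - Up to about 4 N of side force showed on the wrist while pushing. I never established its cause.
  - The arm was still settling slightly at hand-in (joint speeds up to 0.07 rad/s), but it was clear of everything.

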